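# Free the till's lock slide, slide its lid open and nest the spare screw cup

## Task

Put the spare blue screw cup away: push the brass lock tab on the pine parts till to whichever end of its slot frees the lid (it differs from till to till and cannot be seen, so try the lid and, if it is held, try the other end), then push the lid fully open by its round knob and nest the spare cup upright into the matching cup in the till, and let go. Push with no more than hand force (a held lid must not be forced) and leave the other things on the bench where they are.

Things in the scene. Friction and masses are not known exactly. Their poses are not given: they have to be found in the camera images.
- till: Parts till, a fixed pine box 152 (x) x 300 (y) x 60 mm high, at some yaw; origin at the centre of its underside, z up. All that follows is in its frame, mm. From -y: flat lock cover (y -150 to -112, top z 60) with the brass tab in a slot along x; sliding lid (shut: y -110 to 20, top z 60, two rails beyond x +-70, top z 62); deck (y 18 to 150, top z 54) that the lid slides over.
- well (a point): Centre of the floor of the open well under the shut lid (till frame: x 0, y -43, z 5): 132 (x) x 122 (y) mm inside, 49 mm deep. With the lid fully open it is clear from y -104 to y 5, but for a steel catch tongue, 16 mm wide, that reaches back from the lid's edge to y -12 under the lid's level.
- lid (a joint): Sliding lid position in m: 0 shut, 0.115 fully open (hard stop), growing as it moves along the till's own +y. Slides with about 2 N of friction and stays where left. While locked it has under 2 mm of play and is then held hard.
- knob (a point): Centre of the round wooden knob on the lid (moves with the lid): 26 mm diameter, from the lid's top (z = 60) up to z = 85, widest between 70 and 82; this point lies at z = 72.5, shut at till x 0, y -45. Made to be pushed from its -y side.
- lock (a joint): Lock slide position in m along the till's own x: near 0 at the start (locked there), hard stops at -0.020 and +0.020. About 3 N of friction, stays where left. Pushed to one end it frees the lid, at the other it still holds it (rarely both free it); which one changes from start to start and is hidden under the cover.
- tab (a point): Centre of the brass lock tab (moves with the lock slide): 12 (x) x 14 (y) x 16 mm high, from z = 60 to z = 76 in the till's frame; this point at z = 68, y -131. Pushed along the till's x on either flat side.
- spare_cup_mid (a point): The loose blue screw cup on the bench, right of the till: a tapered round hollow cup, 34 mm high, 34 mm diameter at the foot widening evenly to 62 mm over the rim, wall 2.2 mm, solid foot 12 mm thick, 40 to 85 g. This point is on its axis half-way up (17 mm above its underside), z up.
- till_cup_mid (a point): The identical loose blue cup standing in the till's well, under the lid at the start; point on its axis half-way up. A cup nested in it sits 12 mm higher, on its inner floor, with about 1 mm of clearance all round.
- cartridge: Bystander, loose: grey plastic cartridge shell 75 x 100 x 18 mm, origin under its centre.
- casing: Bystander, loose: translucent purple handheld casing half 85 x 140 x 14 mm, origin under its centre.
- spudger: Bystander, loose: steel spudger with black grip, 180 mm long along its x, 10 mm high, origin on its underside near the middle.
- tip_stand: Bystander, loose: squat brass soldering tip stand, 64 mm diameter, 44 mm high, origin under its centre.
- flux_jar: Bystander, loose: small jar 44 mm diameter, 50 mm high, origin under its centre.
- driver: Bystander, loose: screwdriver 150 mm long lying along its x, origin on its underside.
There are look-alikes about, which are no part of the job. Leave any green or turquoise look-alike of the part that bears spare_cup_mid alone.

How it is judged:
On the way, in this order (a step that is already met when the one before it is completed fails the run):
1. the lock slide has been pushed towards an end of its slot ((value of joint lock above 0.012 m or value of joint lock below -0.012 m)), for 0.1 s.
2. the lid is fully open (value of joint lid above 0.107 m), for 0.2 s.
3. the spare cup is nested in the till's cup (horizontal distance between spare_cup_mid and till_cup_mid below 0.005 m and z of spare_cup_mid in the frame of till_cup_mid between 0.008 and 0.015 m and angle between spare_cup_mid's own z axis and vertical below 0.12 rad), for 0.2 s.
At the end, for the whole second after the job is handed in: The lid is fully open (within 8 mm of its 115 mm stop); the spare cup stands upright (within 0.12 rad), at rest and released, nested in the till's cup: axes within 5 mm, 8 to 15 mm higher than it; and the till's cup still stands upright on the floor of the well (all of step 3 and value of joint lid above 0.107 m and angle between till_cup_mid's own z axis and vertical below 0.12 rad and z of till_cup_mid in the frame of till below 0.03 m and linear speed of spare_cup below 0.02 m/s); the robot touches nothing.
It fails at once if the till, its lid or its lock was forced with more than 45 N (contact force between the arm and till above 45 N).
It fails at once if a bystander was moved by more than 25 mm (distance of any of cartridge, casing, spudger, tip_stand, flux_jar, driver from where it was at the start of the episode above 0.025 m).
It also fails if it takes over 61 s, if anything falls off the work surface, if the arm or the gripper's body presses on something with over 40 N, if the wrist force passes 120 N, or if a joint passes its speed limit or range.

## Robot

A 6-joint arm with a two-finger parallel gripper is mounted at the origin on the work surface. World frame = base frame: x ahead of the robot, y to its left, z up, the work surface at z = 0. Lengths are in m, angles in rad, forces in N, time in s.
With the tool pointing down it reaches from about 0.425 to 0.95 m from the base axis. Payload 14.7 kg.
Tool frame: the origin (TCP) lies midway between the tips of the shut fingers; the grasp point (between the pads) lies 19 mm behind it; z points along the fingers, y is the direction in which the jaws open and shut (so a half turn about z gives the same grasp; the last joint's range is limited). The gripper opens to 85 mm and grips with 20 to 120 N. Pads are 22 mm wide; open, the fingers measure 114 mm over their backs; the gripper's body (76 mm by 85 mm) begins 54 mm behind the grasp point. The pads swing forward as they close: fully open they stand 13 mm farther back than shut.
Start: joints at [1.259, 0.48, 1.596, -0, 1.065, -0.047], TCP at [0.17, 0.627, 0.231] pointing down, gripper open.
Joint ranges: [-2.75, 2.75], [-0.82, 2.05], [0.23, 2.67], [-1.56, 4.7], [0.09, 2.69], [-2.92, 2.92]. Speed limits (rad/s): [1.89, 1.89, 2.39, 3.01, 3.01, 3.01].

## Interface

Orientations are given as a rotation vector (axis times angle).
In Python, from station import * gives the robot as it stands.
- The arm moves only by the tool step_arm, never from a script. Its argument "steps" is a list that holds one entry, the list of rows, each a list of 4 numbers: the shift along the world's x, y, z in mm, then the turn about the world's z in rad. A call has 1 to 5 rows; each row is the pose to reach, as a shift and turn from the pose measured when the call began; what a row does not reach only later rows make up. A row lasts 1/10 s, in which the tool goes at most 50 mm and 8.59 degrees, less where a joint would pass 70% of its speed; a pose out of reach is approached as far as the arm can. A call with a gripper value outside its range is refused whole. "claw" is the finger opening in mm, from 0 to 85.4, set as the call begins (left out, the last holds). The fingers move at their own pace and stop on an object; "newtons" is the grip in N (left out, the last holds). Time passes only in rows, so rows that repeat a pose let the fingers close. It gives the time, the measured TCP pose, the force and the opening at its end, in the units of the state.
- get_state(): the state, without advancing time (a new reading comes with each control period).
- grab_frame(name): name is "side" or "top" or "wrist"; returns a dict with "color" (384x512x3 uint8, red, green, blue), "fovy" (degrees; the focal length in pixels is half the picture's height over the tangent of half this angle, whatever the lens; pixels are square), "cx", "cy" (the principal point, pixels), "k1" (the pictures are not rectified: a ray, as slopes to the right and down, at radius r is drawn at 1 + k1 r^2 times it, then the intrinsics apply), "rvec" (rotation vector, rad) and "tvec" (3), from world to camera coordinates, as OpenCV has them. Camera axes: x right, y down, z forward; pixel columns grow to the right and rows downward; lengths in m; the calibration is good to about 2 mm. A picture is of the moment at which its call begins. There is no depth.
- finish_job(): hands the job in, once; it reports no verdict.
The state is a dict: "time_s": time; "qpos": joint angles; "joint_vel": joint speeds; "joint_torque": joint torques, N m; "ee_pos": TCP position; "orientation": TCP orientation; "ft_force": force on the tool from outside, world axes, zero at the start; "moment": the same for the moment, N m; "width": finger opening in m.
Only numpy, scipy, OpenCV 4.12 (cv2) and the standard library are available. Lean on these libraries where they do the work, as an engineer would, in place of code of your own. Each camera call takes 0.05 s, during which the arm holds its last target.

## Working session

There is one attempt and no reset: what is moved stays moved. The work goes in short steps, Python scripts to look and compute and a tool call to move; the robot and the scene stay as the last step left them, time stands still between calls to the robot, and variables do not carry over. Pictures are saved under pics/ and viewed, and the job is handed in when it is done.

Besides the shell and the picture viewer there is one more tool, called after "Call:" as name(argument=value, ...) on one line, values as JSON. step_arm: Moves the arm, as the interface text tells. Its arguments: {"type":"object","properties":{"steps":{"type":"array"},"claw":{"type":"number"},"newtons":{"type":"number"}},"required":["steps"]}

```bash
ls; mkdir -p pics
cat > h.py <<'E'
from station import *
import numpy as np, cv2
from scipy.spatial.transform import Rotation as R
def cam(f):
    h,w=f["color"].shape[:2]
    fl=h/2/np.tan(np.radians(f["fovy"])/2)
    K=np.array([[fl,0,f["cx"]],[0,fl,f["cy"]],[0,0,1]]); D=np.array([f["k1"],0,0,0,0],float)
    return K,D,np.array(f["rvec"],float),np.array(f["tvec"],float)
def unproj(f,uv,z):
    K,D,r,t=cam(f); uv=np.array(uv,float).reshape(-1,1,2)
    n=cv2.undistortPointsIter(uv,K,D,None,None,(3,100,1e-10)).reshape(-1,2)
    M=cv2.Rodrigues(r)[0]; C=-M.T@t
    d=np.c_[n,np.ones(len(n))]@M
    s=(np.broadcast_to(z,len(n))-C[2])/d[:,2]
    return C+d*s[:,None]
def proj(f,P):
    K,D,r,t=cam(f); return cv2.projectPoints(np.array(P,float).reshape(-1,3),r,t,K,D)[0].reshape(-1,2)
def save(f,name,crop=None,sc=1):
    im=f["color"][:,:,::-1]
    if crop: im=im[crop[1]:crop[3],crop[0]:crop[2]]
    if sc!=1: im=cv2.resize(im,None,fx=sc,fy=sc,interpolation=cv2.INTER_CUBIC)
    cv2.imwrite("pics/"+name,im)
import pickle
E
python3 - <<'E'
from h import *
for n in ("top","side","wrist"):
    f=grab_frame(n); save(f,n+"0.png"); pickle.dump(f,open(n+"0.pkl","wb")); print(n,f["fovy"],f["k1"],f["cx"],f["cy"], f["rvec"],f["tvec"])
print(get_state())
E
```

```text
pics
top 57.10282042946994 0.009755442701195842 258.24100377651297 192.72257256575625 [ 2.15698321 -2.20033036  0.04360509] [0.06876512 0.54239029 1.23519631]
side 50.52781855796558 -0.10114884727294139 256.89265303540185 192.94714145909046 [ 2.27109437 -0.07270918  0.04770461] [-0.52956878  0.08495965  1.10681039]
wrist 65.40496133404872 -0.04158845442464398 258.1556805589494 196.20742918570517 [-2.31579057 -1.77135556 -0.23847535] [-0.64833428 -0.03364295  0.37860758]
{'time_s': 0.15, 'qpos': array([ 1.25942807e+00,  4.80700286e-01,  1.59671927e+00, -1.50187746e-05,
        1.06511454e+00, -4.66019487e-02]), 'joint_vel': array([ 1.03685865e-03, -3.14256930e-03, -3.11836108e-03,  5.05765275e-05,
       -2.81958468e-04,  2.46516252e-03]), 'joint_torque': array([ 2.00330978e-03, -9.51143503e+01, -4.30462575e+01, -9.63555090e-05,
        7.95369619e-03, -1.05569327e-04]), 'ee_pos': array([0.16998415, 0.6270556 , 0.23081539]), 'orientation': array([-4.14648436e-01, -3.11395201e+00,  1.45878041e-03]), 'ft_force': array([-0.39530749, -0.39499479, -0.54986916]), 'moment': array([0.04841446, 0.05196822, 0.00909575]), 'width': 0.08556193405956308}
```

View pics/top0.png

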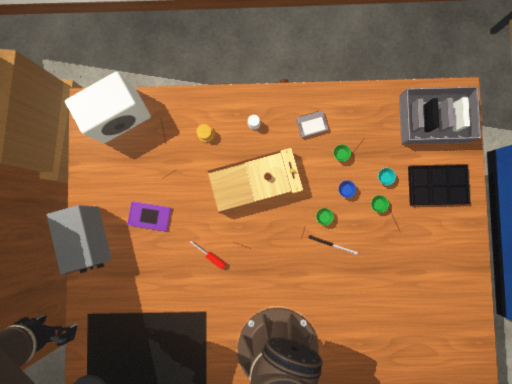

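View pics/side0.png

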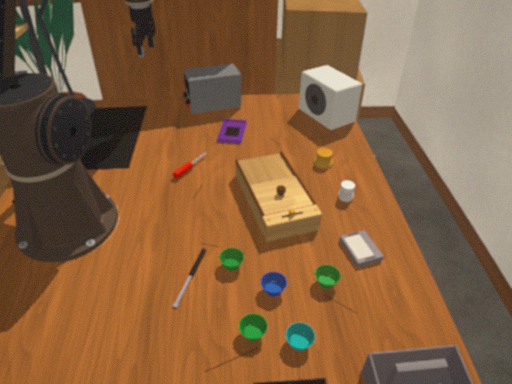

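View pics/wrist0.png

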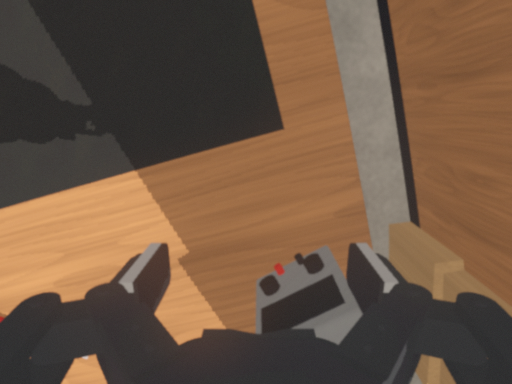

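The top view shows the till around (255,180), with its lock end at the right. The knob is near (267,177), the tab near (292,170) and the spare blue cup near (347,189), with green and turquoise cups around it. I'll zoom in next.

Run:
```python
from h import *
f=pickle.load(open("top0.pkl","rb")); save(f,"top0z.png",(195,135,395,235),4)
f=pickle.load(open("side0.pkl","rb")); save(f,"side0z.png",(170,130,370,350),2.7)
```

```text
(no output)
```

View pics/top0z.png

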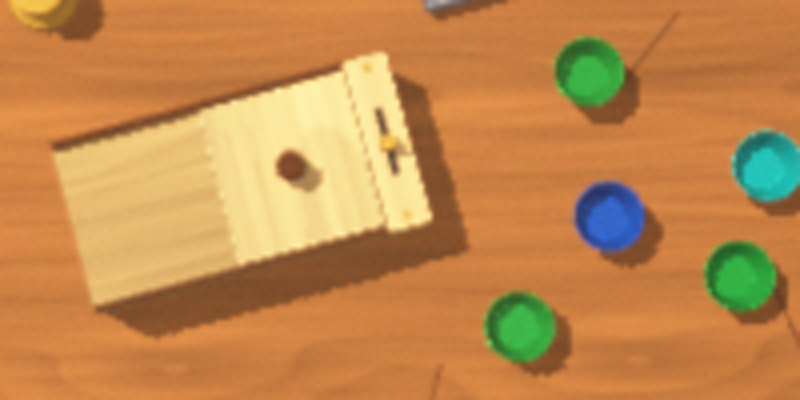

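View pics/side0z.png

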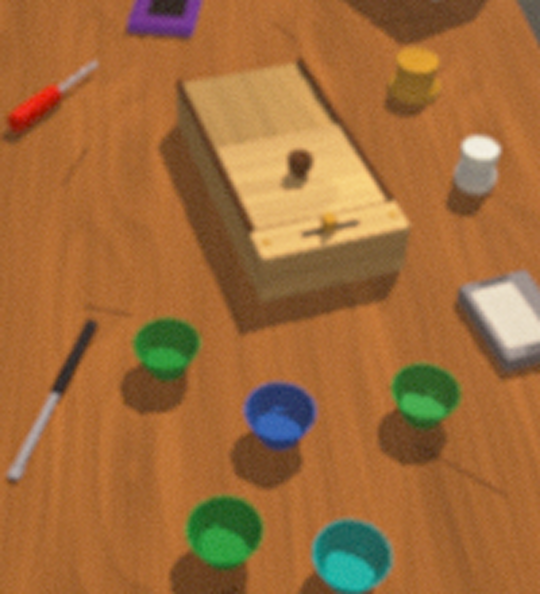

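```bash
cat > fit.py <<'E'
from h import *
from scipy.optimize import least_squares
ft=pickle.load(open("top0.pkl","rb")); fs=pickle.load(open("side0.pkl","rb"))
T=[((76,-150,60),(386,53)),((76,-112,60),(343,65)),((-76,-150,60),(432,220)),((-76,-112,60),(388,231)),((76,150,54),(52,146)),((-76,150,54),(96,305)),((0,-45,80),(291,164))]
S=[((76,-150,60),(408,222)),((-76,-150,60),(265,252)),((-76,-112,60),(250,232)),((0,-45,75),(299,163)),((-76,-150,0),(263,298)),((-76,150,54),(179,84)),((76,150,54),(298,63))]
def tw(p,P):
    c,s=np.cos(p[2]),np.sin(p[2]); P=np.array(P,float)/1000
    return np.c_[p[0]+c*P[:,0]-s*P[:,1],p[1]+s*P[:,0]+c*P[:,1],P[:,2]]
def res(p):
    a=proj(ft,tw(p,[t[0] for t in T]))-(np.array([t[1] for t in T])/4+[195,135])
    b=proj(fs,tw(p,[t[0] for t in S]))-(np.array([t[1] for t in S])/2.7+[170,130])
    return np.r_[a,b].ravel()
if __name__=="__main__":
    r=least_squares(res,[0.6,0.05,0.25],loss="soft_l1",f_scale=1.)
    print(r.x); print(res(r.x).reshape(-1,2).round(1))
    p=r.x
    print("knob",tw(p,[(0,-45,72.5)]),"tab",tw(p,[(0,-131,68)]),"well",tw(p,[(0,-43,5)]))
    print("tab t",unproj(ft,np.array([[389,142]])/4+[195,135],.074),"s",unproj(fs,np.array([[329,220]])/2.7+[170,130],.072))
    for n,f,c in (("t",ft,None),("s",fs,None)):
        hsv=cv2.cvtColor(f["color"],cv2.COLOR_RGB2HSV); m=cv2.inRange(hsv,(108,120,50),(128,255,255)); 
        N,l,st,ce=cv2.connectedComponentsWithStats(m)
        for i in range(1,N):
            if st[i,4]>60: print(n,st[i],ce[i])
E
python3 fit.py
```

```text
[0.58577979 0.0671774  0.24830086]
[[-0.3 -1.1]
 [-0.2 -1.2]
 [ 0.2 -0.5]
 [ 0.4 -0.3]
 [-0.3 -1.1]
 [-0.1  1.5]
 [-0.1 -0.3]
 [ 0.5  0.6]
 [-1.2  1.9]
 [-0.5 -0.6]
 [-0.1 -0.8]
 [-1.1  1.1]
 [-1.6 -0.3]
 [ 0.6 -0.9]]
knob [[0.59683887 0.02355749 0.0725    ]] tab [[ 0.617974   -0.05980501  0.068     ]] well [[0.59634736 0.02549615 0.005     ]]
tab t [[ 0.61333317 -0.06021944  0.074     ]] s [[ 0.61623184 -0.06277559  0.072     ]]
t [ 495  145   17  175 1962] [505.35117227 218.26911315]
t [340 181  16  16 205] [347.2097561  188.81463415]
s [262 273  24  23 405] [273.06666667 283.17283951]
```

Run:
```python
from fit import *
s=get_state(); M=R.from_rotvec(s["orientation"]).as_matrix(); print(M.round(3)); print("tool y ang",np.arctan2(M[1,1],M[0,1]))
print(s["qpos"])
# cup: rim outline
P=unproj(ft,[[347.2,188.8]],.03);print(P)
# fit cup position by rim circle projections: side bbox
a=np.linspace(0,2*np.pi,60)
def bb(f,x,y):
    P=np.r_[np.c_[x+.031*np.cos(a),y+.031*np.sin(a),0*a+.034],np.c_[x+.017*np.cos(a),y+.017*np.sin(a),0*a]]
    q=proj(f,P); return np.r_[q.min(0),q.max(0)]
print(bb(ft,*P[0,:2]),bb(fs,*P[0,:2]))
g=lambda v:np.r_[bb(ft,*v)-[339.5,180.5,355.5,196.5],bb(fs,*v)-[261.5,272.5,285.5,295.5]]
r=least_squares(g,P[0,:2]);print(r.x,r.fun)
```

```text
[[-0.965  0.262 -0.   ]
 [ 0.262  0.965 -0.001]
 [ 0.    -0.001 -1.   ]]
tool y ang 1.3060373117639155
[ 1.25942807e+00  4.80700286e-01  1.59671927e+00 -1.50187746e-05
  1.06511454e+00 -4.66019487e-02]
[[ 0.55020132 -0.25354306  0.03      ]]
[338.52022615 179.85777798 356.42821551 197.59884251] [259.54826731 270.8282125  286.7011008  296.48183662]
[ 0.55101037 -0.25404788] [-0.84195041 -0.87615507  1.06573972  0.86364586 -1.58168285 -1.51942151
  1.57998215  1.1442555 ]
```

Call:
step_arm(steps=[[[27,-42,0,0],[54,-84,0,0],[81,-126,0,0],[108,-168,0,0],[135,-210,0,0]]], claw=45)

```text
time_s: 0.65
ee_pos: [0.3055, 0.4153, 0.2307]
orientation: [-0.414, -3.114, 0.002]
ft_force: [1.6, 0.8, -0.2]
width: 0.0449
```

Call:
step_arm(steps=[[[27,-42,0,-0.15],[54,-84,0,-0.3],[81,-126,0,-0.45],[108,-168,0,-0.6],[135,-210,0,-0.75]]])

```text
time_s: 1.15
ee_pos: [0.4404, 0.2046, 0.2308]
orientation: [-1.534, -2.741, 0.001]
ft_force: [0.5, 0.1, 0.3]
width: 0.0447
```

Run:
```python
from h import *
f=grab_frame("wrist"); save(f,"w1.png"); pickle.dump(f,open("w1.pkl","wb"))
s=get_state(); print(s["ee_pos"],s["qpos"]); M=cv2.Rodrigues(np.array(f["rvec"]))[0]; print(-M.T@f["tvec"],M)
```

```text
[0.4441385  0.19941061 0.23088965] [ 0.36158628  0.25312974  1.96104136 -0.0030323   0.92720777 -0.174361  ]
[0.40422295 0.26215794 0.3723574 ] [[ 0.85253441  0.52266694 -0.00208686]
 [ 0.50395294 -0.82093751  0.26850148]
 [ 0.13862367 -0.22995843 -0.96327701]]
```

View pics/w1.png

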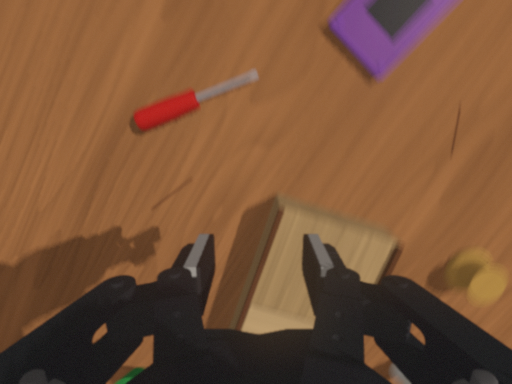

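The wrist image shows the deck end of the till, the driver and the purple casing. The wrist camera sees the +y side of the tool, so I'll move past the tab towards -y to get it in view.

Call:
step_arm(steps=[[[23,-44,0,-0.1],[46,-88,0,-0.2],[69,-132,0,-0.31],[92,-176,0,-0.31],[115,-220,0,-0.31]]])

```text
time_s: 1.7
ee_pos: [0.5566, -0.0168, 0.2308]
orientation: [1.954, 2.458, -0.003]
ft_force: [0.6, 1.2, 0.0]
width: 0.0449
```

Call:
step_arm(steps=[[[16,-45,0,0],[38,-100,0,0],[42,-120,0,0],[42,-120,0,0]]])

```text
time_s: 2.1
ee_pos: [0.5994, -0.1406, 0.2304]
orientation: [1.957, 2.454, -0.003]
ft_force: [0.6, 0.4, -0.7]
width: 0.0452
```

Run:
```python
from h import *
f=grab_frame("wrist"); save(f,"w2.png"); pickle.dump(f,open("w2.pkl","wb"))
s=get_state(); print(s["ee_pos"],s["qpos"]); M=R.from_rotvec(s["orientation"]).as_matrix(); print("tool y ang",np.arctan2(M[1,1],M[0,1]))
```

```text
[ 0.59865311 -0.13852187  0.23028594] [-0.27536551  0.43135319  1.68271937 -0.00260961  1.02722404 -0.49899101]
tool y ang 0.22497400413769314
```

View pics/w2.png

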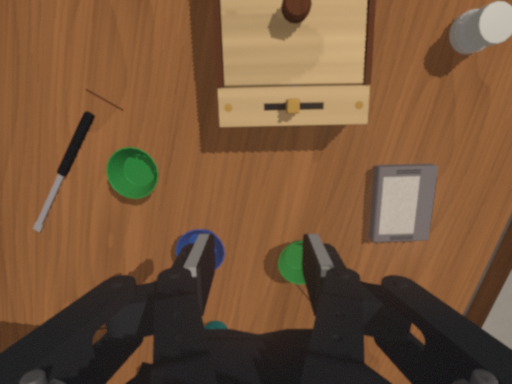

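The wrist image now shows the cover corners at about (218,88), (219,127), (368,124) and (367,86). The tab is at (293,106) and the knob at (296,8). Next I'll refine the till pose from these.

Run:
```python
from h import *
f=pickle.load(open("w2.pkl","rb")); save(f,"w2z.png",(205,0,385,135),4)
```

```text
(no output)
```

View pics/w2z.png

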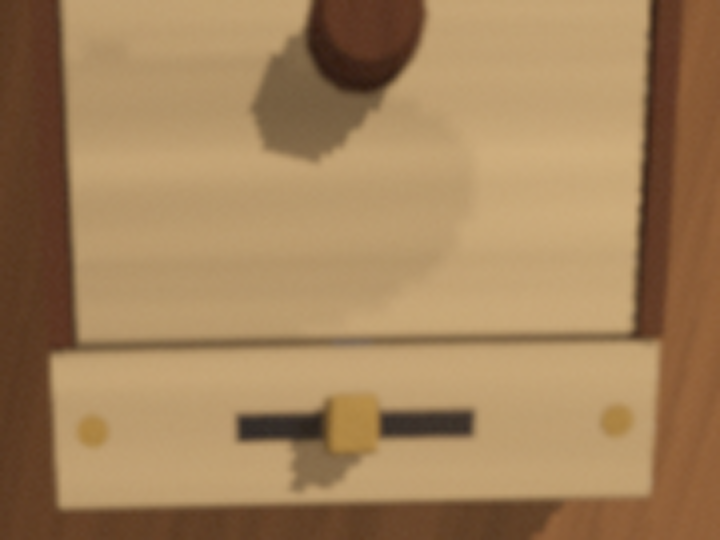

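Run:
```python
from fit import *
f=pickle.load(open("w2.pkl","rb"))
Q=np.array([(51,352),(58,509),(651,495),(661,341),(355.5,425)],float); Q=(Q+.5)/4-.5+[205,0]
P=[(-76,-112,60),(-76,-150,60),(76,-150,60),(76,-112,60),(0,-131,60)]
g=lambda p:(proj(f,tw(p,P))-Q).ravel()
r=least_squares(g,[.586,.067,.248]);p=r.x;print(p,g(p).reshape(-1,2).round(2))
np.save("till.npy",p)
print("tab",tw(p,[(0,-131,68)]),"knob",tw(p,[(0,-45,72)]))
q=(np.array([[352,422],[365,28]])+.5)/4-.5+[205,0]
W=unproj(f,q,[.076,.083]);print(W)
c,s=np.cos(p[2]),np.sin(p[2])
print("in till",((W[:,:2]-p[:2])@np.array([[c,-s],[s,c]]))*1000)
```

```text
[0.58432128 0.06646905 0.24656303] [[-0.63  0.06]
 [-0.27  0.  ]
 [ 0.37  0.43]
 [ 0.45 -0.27]
 [ 0.08 -0.09]]
tab [[ 0.61629476 -0.06056912  0.068     ]] knob [[0.59530454 0.02282998 0.072     ]]
[[ 0.61356747 -0.06089706  0.076     ]
 [ 0.59515048  0.0192723   0.083     ]]
in till [[  -2.72485074 -130.65237004]
 [  -1.01773427  -48.4124879 ]]
```

Call:
step_arm(steps=[[[8,40,0,0.022],[16,77,-20,0.022],[16,77,-60,0.022],[16,77,-100,0.022],[16,77,-125,0.022]]])

```text
time_s: 2.65
ee_pos: [0.6129, -0.0596, 0.1028]
orientation: [-1.928, -2.479, 0.005]
ft_force: [-0.1, -0.3, -0.3]
width: 0.0448
```

Run:
```python
from h import *
f=grab_frame("wrist"); save(f,"w3.png"); pickle.dump(f,open("w3.pkl","wb"))
s=get_state(); print(s["ee_pos"],s["ft_force"]); M=R.from_rotvec(s["orientation"]).as_matrix(); print("tool y ang",np.arctan2(M[1,1],M[0,1]))
```

```text
[ 0.6112652  -0.05952208  0.09968954] [-2.68310365  0.82528264 -4.76664822]
tool y ang 0.24851594837574628
```

View pics/w3.png

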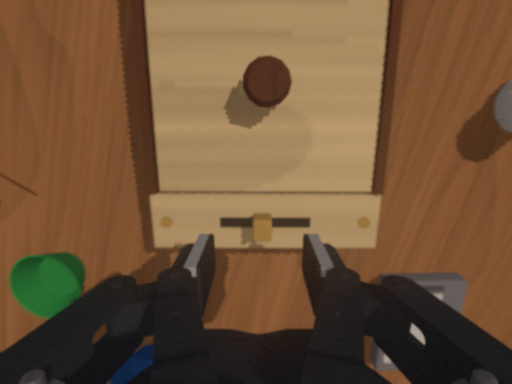

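The tab at (262,226) lies midway between the open fingers, so I'll descend around it.

Call:
step_arm(steps=[[[1,-1,-18,0],[2,-2,-32,0],[2,-2,-35,0],[2,-2,-35,0]]])

```text
time_s: 3.1
ee_pos: [0.6133, -0.0613, 0.065]
orientation: [-1.926, -2.476, 0.008]
ft_force: [1.4, -0.7, 0.1]
width: 0.0451
```

Run:
```python
from h import *
f=grab_frame("wrist"); save(f,"w4.png")
g=grab_frame("side"); save(g,"s4.png",(200,120,360,260),4)
s=get_state(); print(s["ee_pos"],s["ft_force"])
```

```text
[ 0.61384918 -0.06149877  0.06575001] [ 0.98702752 -1.3656433   0.4849534 ]
```

View pics/w4.png

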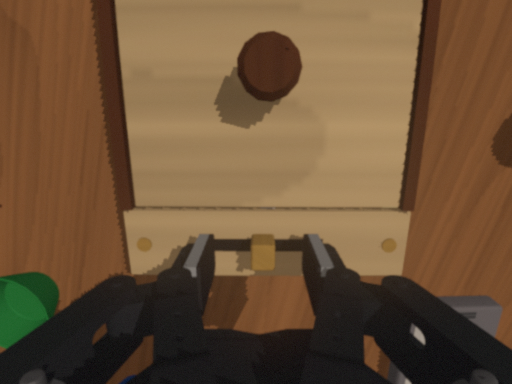

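View pics/s4.png

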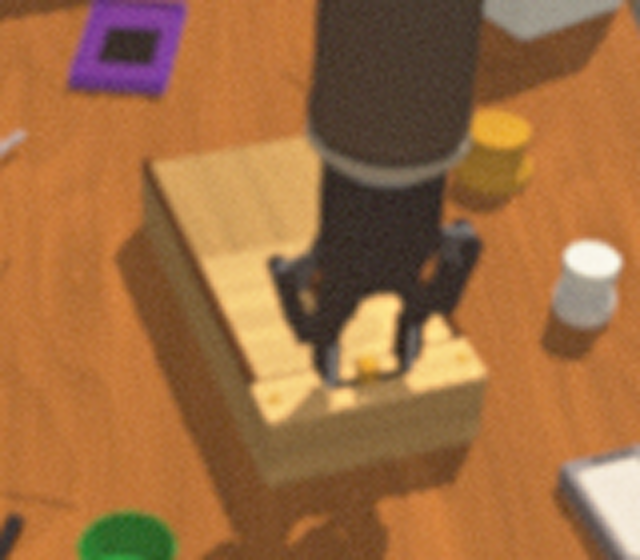

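Call:
step_arm(steps=[[[5,1,0,0],[10,2,0,0],[15,4,0,0],[19,5,0,0],[24,6,0,0]]])

```text
time_s: 3.7
ee_pos: [0.6377, -0.0554, 0.0657]
orientation: [-1.926, -2.476, 0.008]
ft_force: [-3.8, 0.0, 2.1]
width: 0.0448
```

Call:
step_arm(steps=[[[2,0.5,0,0],[4,1,0,0],[6,1.5,0,0]]])

```text
time_s: 4.0
ee_pos: [0.6436, -0.0538, 0.0656]
orientation: [-1.926, -2.476, 0.008]
ft_force: [-3.0, 0.4, 1.4]
width: 0.0448
```

Call:
step_arm(steps=[[[1.5,0.4,0,0],[2.5,0.6,0,0]]])

```text
time_s: 4.2
ee_pos: [0.6462, -0.0532, 0.0656]
orientation: [-1.926, -2.476, 0.008]
ft_force: [-3.5, -0.8, 2.5]
width: 0.045
```

Call:
step_arm(steps=[[[1,0.25,0,0],[2,0.5,0,0]]])

```text
time_s: 4.4
ee_pos: [0.6482, -0.0527, 0.0656]
orientation: [-1.926, -2.476, 0.008]
ft_force: [-2.3, -0.3, 2.1]
width: 0.0447
```

Call:
step_arm(steps=[[[0.7,0.2,0,0],[1.4,0.4,0,0]]])

```text
time_s: 4.6
ee_pos: [0.6496, -0.0523, 0.0656]
orientation: [-1.926, -2.476, 0.008]
ft_force: [-3.2, -0.1, 2.3]
width: 0.0455
```

Call:
step_arm(steps=[[[0.7,0.2,0,0],[1.0,0.3,0,0]]])

```text
time_s: 4.8
ee_pos: [0.6508, -0.052, 0.0656]
orientation: [-1.926, -2.476, 0.008]
ft_force: [-2.5, -1.0, 2.4]
width: 0.045
```

Call:
step_arm(steps=[[[0.7,0.2,0,0],[1.4,0.4,0,0]]])

```text
time_s: 5.0
ee_pos: [0.6522, -0.0516, 0.0656]
orientation: [-1.926, -2.476, 0.008]
ft_force: [-3.0, -2.1, 1.8]
width: 0.0449
```

Call:
step_arm(steps=[[[0.7,0.2,0,0],[1.0,0.3,0,0]]])

```text
time_s: 5.2
ee_pos: [0.6531, -0.0514, 0.0656]
orientation: [-1.926, -2.476, 0.009]
ft_force: [-4.8, -2.9, 4.0]
width: 0.045
```

Run:
```python
from h import *
f=grab_frame("wrist"); save(f,"w5.png")
s=get_state(); print(s["ee_pos"],s["ft_force"])
```

```text
[ 0.65301897 -0.05142327  0.06556655] [-4.52353019 -3.02664061  3.61337948]
```

View pics/w5.png

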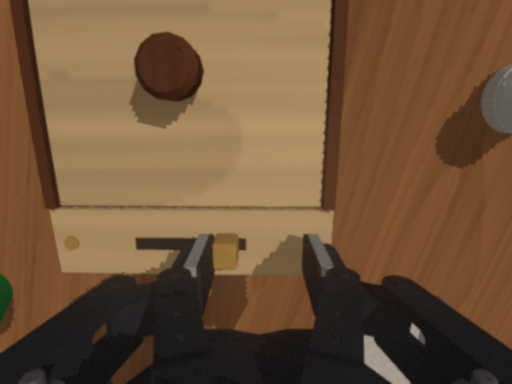

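The tab at (226,251) is near the right end of its slot and the force is just starting to rise. I'll press on a little to seat it.

Call:
step_arm(steps=[[[0.8,0.2,0,0],[0.8,0.2,0,0]]])

```text
time_s: 5.45
ee_pos: [0.6532, -0.0514, 0.0655]
orientation: [-1.925, -2.475, 0.011]
ft_force: [-6.5, -3.4, 5.1]
width: 0.0452
```

Call:
step_arm(steps=[[[0.8,0.2,0,0],[0.8,0.2,0,0]]])

```text
time_s: 5.65
ee_pos: [0.6532, -0.0514, 0.0654]
orientation: [-1.924, -2.474, 0.012]
ft_force: [-7.0, -3.5, 5.0]
width: 0.045
```

Call:
step_arm(steps=[[[-6,-1,0,0],[-6,-1,20,0],[-20,10,35,0],[-38,30,35,0],[-50,42,35,0]]])

```text
time_s: 6.15
ee_pos: [0.6023, -0.0084, 0.1008]
orientation: [-1.924, -2.475, 0.011]
ft_force: [-0.7, 0.5, -0.3]
width: 0.0448
```

Call:
step_arm(steps=[[[0,0,0,0],[0,0,0,0],[0,0,-15,0],[0,0,-30,0],[0,0,-33,0]]], claw=0)

```text
time_s: 6.65
ee_pos: [0.6012, -0.0088, 0.065]
orientation: [-1.923, -2.472, 0.014]
ft_force: [-0.2, -0.0, 0.6]
width: -0.0003
```

Run:
```python
from h import *
f=grab_frame("wrist"); save(f,"w6.png")
s=get_state(); print(s["ee_pos"],s["ft_force"],s["width"])
p=np.load("till.npy"); c,sn=np.cos(p[2]),np.sin(p[2]); print(((s["ee_pos"][:2]-p[:2])@np.array([[c,-sn],[sn,c]]))*1000)
```

```text
[ 0.60126099 -0.00873811  0.06534909] [-1.19249666  0.03270031 -0.58402897] 0.00029986021422511133
[ -1.92859131 -77.06718102]
```

View pics/w6.png

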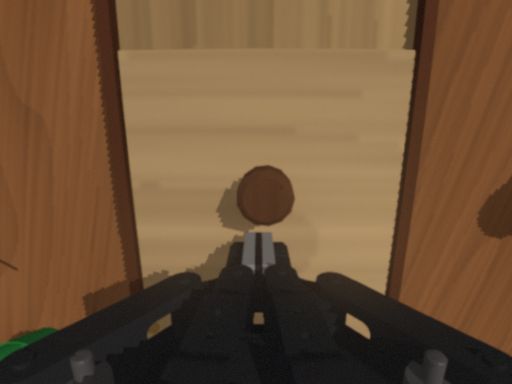

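The shut fingers at (258,250) sit just behind the knob at (265,195). I'll try the lid gently.

Call:
step_arm(steps=[[[1,3,1,0],[0.5,6,1,0],[0,8,1,0]]])

```text
time_s: 7.0
ee_pos: [0.6015, -0.0004, 0.0666]
orientation: [-1.923, -2.472, 0.014]
ft_force: [0.5, -0.4, -1.2]
width: 0.0002
```

Call:
step_arm(steps=[[[-0.25,1,0,0],[-0.5,2,0,0]]])

```text
time_s: 7.2
ee_pos: [0.6012, 0.0017, 0.067]
orientation: [-1.923, -2.473, 0.013]
ft_force: [0.4, -2.0, -1.5]
width: 0.0004
```

Call:
step_arm(steps=[[[-0.25,1,0,0],[-0.5,2,0,0]]])

```text
time_s: 7.4
ee_pos: [0.6007, 0.0037, 0.0671]
orientation: [-1.923, -2.473, 0.013]
ft_force: [0.4, -2.2, -0.1]
width: 0.0002
```

Call:
step_arm(steps=[[[-0.25,1,0,0],[-0.5,2,0,0]]])

```text
time_s: 7.6
ee_pos: [0.6002, 0.0057, 0.0671]
orientation: [-1.924, -2.473, 0.013]
ft_force: [0.2, -1.7, -0.7]
width: -0.0
```

Call:
step_arm(steps=[[[-0.25,1,0,0],[-0.5,2,0,0]]])

```text
time_s: 7.8
ee_pos: [0.5997, 0.0078, 0.0671]
orientation: [-1.924, -2.473, 0.013]
ft_force: [-0.0, -1.4, -1.2]
width: 0.0002
```

The lid moved 6 mm or more at about 2 N, so this end frees it. I'll keep pushing.

Call:
step_arm(steps=[[[-1.5,6,0,0],[-3,12,0,0],[-4.5,18,0,0],[-6,24,0,0],[-7.5,30,0,0]]])

```text
time_s: 8.3
ee_pos: [0.5919, 0.0385, 0.0671]
orientation: [-1.923, -2.473, 0.013]
ft_force: [-0.1, -2.6, -1.2]
width: -0.0
```

Call:
step_arm(steps=[[[-1.5,6,0,0],[-3,12,0,0],[-4.5,18,0,0],[-6,24,0,0],[-7.5,30,0,0]]])

```text
time_s: 8.8
ee_pos: [0.5842, 0.069, 0.0671]
orientation: [-1.923, -2.473, 0.013]
ft_force: [-0.6, -3.0, -0.8]
width: 0.0001
```

Call:
step_arm(steps=[[[-1.5,6,0,0],[-3,12,0,0],[-4.5,18,0,0],[-6,24,0,0]]])

```text
time_s: 9.2
ee_pos: [0.578, 0.0935, 0.0671]
orientation: [-1.923, -2.473, 0.013]
ft_force: [0.0, -3.6, -0.3]
width: -0.0003
```

Run:
```python
from h import *
f=grab_frame("wrist"); save(f,"w7.png")
s=get_state(); print(s["ee_pos"],s["ft_force"],s["width"])
p=np.load("till.npy"); c,sn=np.cos(p[2]),np.sin(p[2]); print(((s["ee_pos"][:2]-p[:2])@np.array([[c,-sn],[sn,c]]))*1000)
```

```text
[0.57780402 0.0941968  0.06705564] [-0.93380869  0.41454941 -0.70187808] 5.9936737014588373e-05
[ 0.44742238 28.47986513]
```

View pics/w7.png

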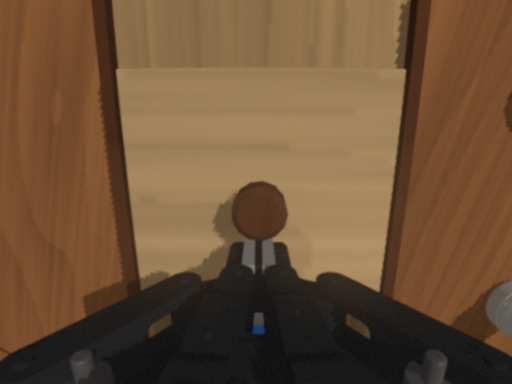

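Call:
step_arm(steps=[[[-1,4,0,0],[-2,8,0,0],[-2.5,11,0,0]]])

```text
time_s: 9.55
ee_pos: [0.5751, 0.1055, 0.0671]
orientation: [-1.923, -2.473, 0.014]
ft_force: [-1.1, -2.4, 0.6]
width: -0.0001
```

Call:
step_arm(steps=[[[-0.3,1.3,0,0],[-0.6,2.6,0,0]]])

```text
time_s: 9.75
ee_pos: [0.5745, 0.1082, 0.0671]
orientation: [-1.922, -2.473, 0.014]
ft_force: [-0.5, -2.1, 0.1]
width: 0.0003
```

Call:
step_arm(steps=[[[-0.25,1,0,0],[-0.5,2,0,0]]])

```text
time_s: 9.95
ee_pos: [0.574, 0.1102, 0.0671]
orientation: [-1.923, -2.473, 0.014]
ft_force: [-0.2, -2.9, -0.4]
width: -0.0003
```

Call:
step_arm(steps=[[[-0.25,1,0,0],[-0.4,1.6,0,0]]])

```text
time_s: 10.15
ee_pos: [0.5736, 0.1114, 0.0671]
orientation: [-1.923, -2.474, 0.014]
ft_force: [1.5, -10.3, -0.1]
width: -0.0001
```

The force rose to 10 N, so the lid is against its stop. I'll back off, lift and look into the well.

Call:
step_arm(steps=[[[1,-6,0,0],[3,-20,20,0],[6,-50,60,0],[12,-90,100,0],[18,-130,140,0]]])

```text
time_s: 10.65
ee_pos: [0.5903, -0.0099, 0.1989]
orientation: [-1.922, -2.474, 0.013]
ft_force: [0.5, 0.2, -0.1]
width: 0.0001
```

Call:
step_arm(steps=[[[5,-35,20,0],[10,-55,22,0],[10,-55,22,0],[10,-55,22,0]]], claw=80)

```text
time_s: 11.05
ee_pos: [0.6001, -0.0653, 0.2208]
orientation: [-1.923, -2.473, 0.013]
ft_force: [-0.4, 0.2, -0.9]
width: 0.0579
```

Run:
```python
from h import *
f=grab_frame("wrist"); save(f,"w8.png"); pickle.dump(f,open("w8.pkl","wb"))
s=get_state(); print(s["ee_pos"],s["ft_force"],s["width"])
```

```text
[ 0.59989443 -0.0646305   0.22050923] [-0.95414472 -0.02634521 -0.53609629] 0.06531000980172351
```

View pics/w8.png

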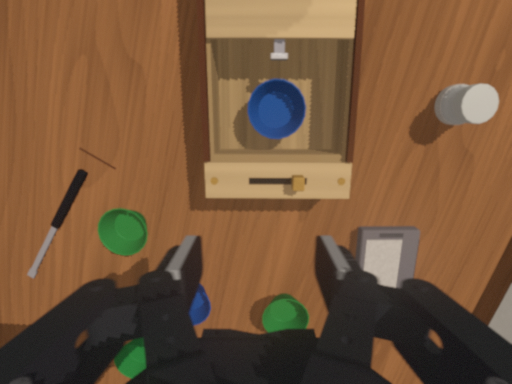

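The well is open. The till's cup is at (277,109), the catch tongue at (279,50) and the tab at (298,183). I'll measure the cup now.

```bash
cat > cup.py <<'E'
from fit import *
a=np.linspace(0,2*np.pi,90)
def sil(f,x,y,z0):
    P=np.r_[np.c_[x+.031*np.cos(a),y+.031*np.sin(a),0*a+z0+.034],np.c_[x+.017*np.cos(a),y+.017*np.sin(a),0*a+z0]]
    return cv2.convexHull(proj(f,P).astype(np.float32)).reshape(-1,2)
def cup(f,z0,near,win=45):
    hsv=cv2.cvtColor(f["color"],cv2.COLOR_RGB2HSV); m=cv2.inRange(hsv,(106,110,30),(128,255,255))
    w=np.zeros_like(m); cv2.circle(w,tuple(int(v) for v in near),win,255,-1); m&=w
    N,l,st,ce=cv2.connectedComponentsWithStats(m); i=1+np.argmax(st[1:,4])
    c=max(cv2.findContours((l==i).astype(np.uint8),cv2.RETR_EXTERNAL,cv2.CHAIN_APPROX_NONE)[0],key=len)
    h=cv2.convexHull(c).reshape(-1,2).astype(float)
    bb=np.r_[h.min(0)-.5,h.max(0)+.5]
    mo=lambda q:np.array([(lambda k:(k["m10"]/k["m00"],k["m01"]/k["m00"]))(cv2.moments(q.astype(np.float32)))]).ravel()
    ch=mo(h.reshape(-1,1,2))
    def g(v):
        q=sil(f,v[0],v[1],z0); return mo(q.reshape(-1,1,2))-ch
    p0=unproj(f,[near],z0+.03)[0,:2]
    r=least_squares(g,p0,diff_step=1e-3)
    q=sil(f,*r.x,z0)
    def gb(v):
        q=sil(f,v[0],v[1],z0); return np.r_[q.min(0),q.max(0)]-bb
    rb=least_squares(gb,p0,diff_step=1e-3)
    return r.x,rb.x,bb,np.r_[q.min(0),q.max(0)]
E
python3 - <<'E'
from cup import *
f=pickle.load(open("w8.pkl","rb")); p=np.load("till.npy")
c,sn=np.cos(p[2]),np.sin(p[2])
# refine till from cover again
for o in cup(f,.005,(277,109)): print(o.round(4))
x=cup(f,.005,(277,109))[0]; print("in till",((x-p[:2])@np.array([[c,-sn],[sn,c]]))*1000)
save(f,"w8z.png",(195,0,365,205),3.5)
print(proj(f,tw(p,[(-76,-112,60),(-76,-150,60),(76,-150,60),(76,-112,60)])))
E
```

```text
[0.5971 0.0082]
[0.5972 0.0081]
[247.5  78.5 304.5 138.5]
[246.1422  77.6172 305.7022 139.1933]
in till [ -1.86798539 -59.57507415]
[[203.32397048 161.99896866]
 [204.99463145 197.792258  ]
 [349.36027944 198.53923447]
 [352.40521575 162.65424401]]
```

View pics/w8z.png

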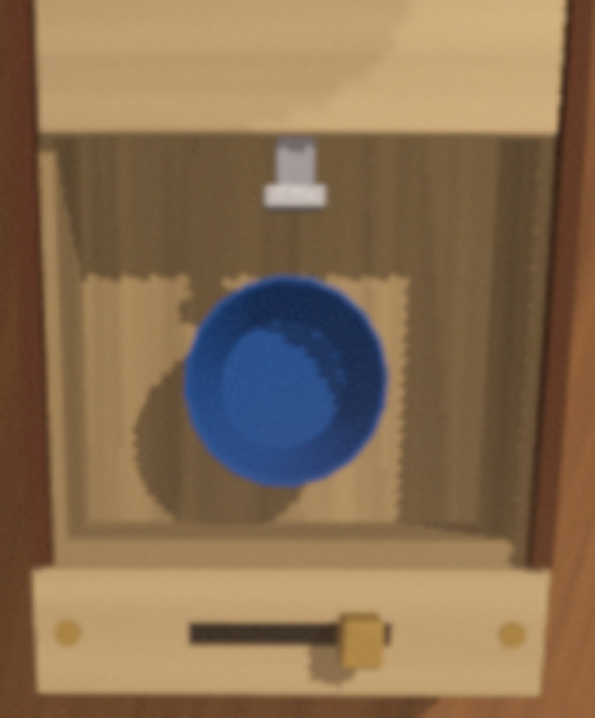

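Call:
step_arm(steps=[[[-4,-48,0,0],[-8,-96,0,0],[-12,-144,0,0],[-16,-192,0,0],[-20,-240,0,0]]], claw=80)

```text
time_s: 11.6
ee_pos: [0.5797, -0.3051, 0.22]
orientation: [-1.92, -2.474, 0.013]
ft_force: [1.2, 0.2, -0.3]
width: 0.0802
```

Call:
step_arm(steps=[[[-2,-25,0,0],[-4,-40,0,0],[-4,-40,0,0],[-4,-40,0,0]]])

```text
time_s: 12.0
ee_pos: [0.5758, -0.3436, 0.2196]
orientation: [-1.918, -2.474, 0.013]
ft_force: [-0.3, -0.3, 0.9]
width: 0.08
```

Run:
```python
from cup import *
f=grab_frame("wrist"); save(f,"w9.png"); pickle.dump(f,open("w9.pkl","wb"))
s=get_state(); print(s["ee_pos"],s["ft_force"],s["width"])
n=proj(f,[(.551,-.254,.03)])[0]; print(n)
for o in cup(f,0,n,55): print(o.round(4))
M=R.from_rotvec(s["orientation"]).as_matrix(); print("tool y ang",np.arctan2(M[1,1],M[0,1]),M[:,2])
```

```text
[ 0.57590225 -0.34325183  0.21970667] [ 0.31059627 -0.01037988  0.66368891] 0.07993836434049885
[260.09338437  89.09068885]
[ 0.5494 -0.2547]
[ 0.5495 -0.2549]
[229.5  58.5 287.5 118.5]
[228.6307  57.1616 288.3    119.7136]
tool y ang 0.252326560212389 [-1.36801532e-02  3.79604177e-04 -9.99906350e-01]
```

View pics/w9.png

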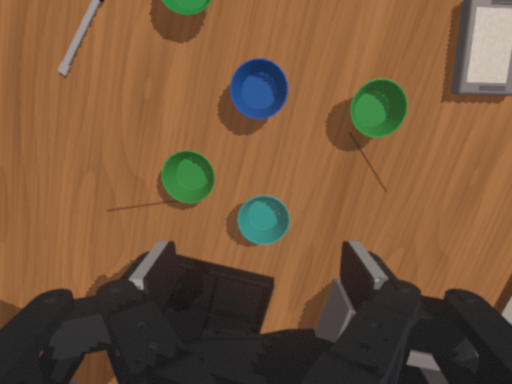

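The spare cup is at (259,89) in the picture, at world (0.550,-0.2546). That agrees with the fixed-camera estimate to about 2 mm. The green and turquoise cups are clear of the fingers.

Call:
step_arm(steps=[[[-13,44,0,0],[-26,88,-20,0],[-26,89,-65,0],[-26,89,-110,0],[-26,89,-130,0]]])

```text
time_s: 12.55
ee_pos: [0.5485, -0.2511, 0.0868]
orientation: [-1.912, -2.474, 0.013]
ft_force: [-0.4, 0.0, 1.3]
width: 0.0801
```

Call:
step_arm(steps=[[[0,0,0,0]]])

```text
time_s: 12.65
ee_pos: [0.5471, -0.2488, 0.0844]
orientation: [-1.907, -2.472, 0.014]
ft_force: [-0.2, 0.1, 0.3]
width: 0.0798
```

Run:
```python
from cup import *
f=grab_frame("wrist"); save(f,"w10.png"); pickle.dump(f,open("w10.pkl","wb"))
s=get_state(); print(s["ee_pos"],s["ft_force"],s["width"])
n=proj(f,[(.55,-.2546,.03)])[0]; print(n)
try:
  for o in cup(f,0,n,90): print(o.round(4))
except Exception as e: print(e)
```

```text
[ 0.54758434 -0.24890269  0.08564248] [ 0.01959208  0.9329418  -0.55945072] 0.0802005901324083
[263.06882152 223.70896395]
[ 0.5494 -0.2537]
[ 0.5495 -0.2534]
[219.5 181.5 306.5 262.5]
[217.397  179.9164 307.964  265.178 ]
```

View pics/w10.png

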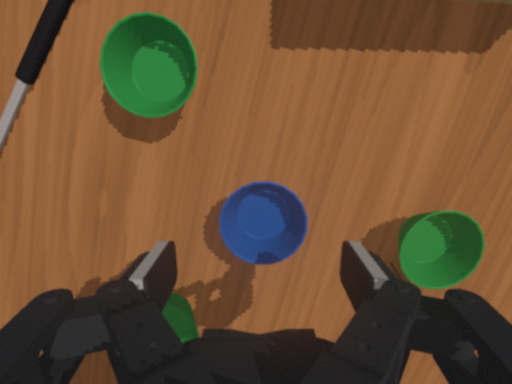

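Call:
step_arm(steps=[[[2,-5,-15,0],[2,-5,-30,0],[2,-5,-40,0],[2,-5,-40,0]]])

```text
time_s: 13.1
ee_pos: [0.5488, -0.2535, 0.0442]
orientation: [-1.907, -2.471, 0.015]
ft_force: [-0.9, 0.8, -0.4]
width: 0.08
```

Call:
step_arm(steps=[[[0.7,-0.6,-12,0],[0.7,-0.6,-22,0],[0.7,-0.6,-26,0],[0.7,-0.6,-26,0]]])

```text
time_s: 13.5
ee_pos: [0.549, -0.254, 0.0174]
orientation: [-1.906, -2.47, 0.015]
ft_force: [0.2, -0.1, 0.4]
width: 0.08
```

Run:
```python
from cup import *
f=grab_frame("wrist"); save(f,"w11.png"); g=grab_frame("side"); save(g,"s11.png",(220,230,340,330),5)
s=get_state(); print(s["ee_pos"],s["ft_force"],s["width"])
```

```text
[ 0.54952121 -0.25419029  0.01827692] [-0.16190248  0.55665369 -0.62567276] 0.08007071777919134
```

View pics/w11.png

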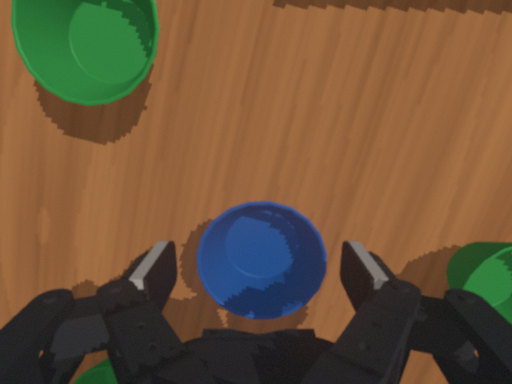

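View pics/s11.png

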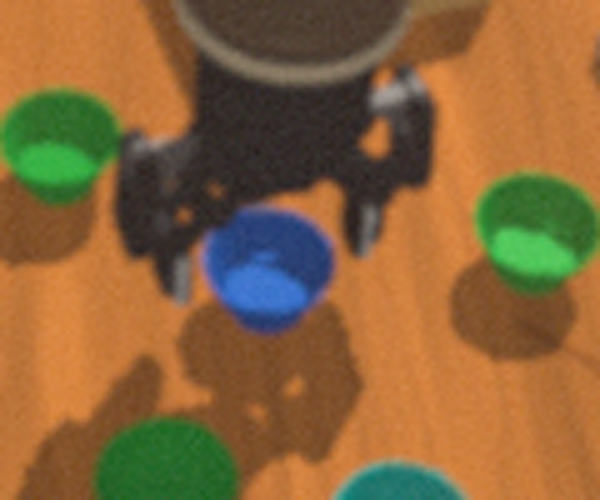

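Call:
step_arm(steps=[[[0,0,0,0],[0,0,0,0],[0,0,0,0],[0,0,0,0],[0,0,0,0]]], claw=45, newtons=25)

```text
time_s: 14.1
ee_pos: [0.5499, -0.2544, 0.0193]
orientation: [-1.908, -2.472, 0.014]
ft_force: [-2.2, 1.0, 11.1]
width: 0.0585
```

Run:
```python
from cup import *
f=grab_frame("wrist"); save(f,"w12.png"); g=grab_frame("side"); save(g,"s12.png",(220,230,340,330),5)
s=get_state(); print(s["ee_pos"],s["ft_force"],s["width"])
```

```text
[ 0.54994137 -0.2543589   0.01926818] [-1.38449885  1.10432825  9.91081956] 0.05841428268648143
```

View pics/w12.png

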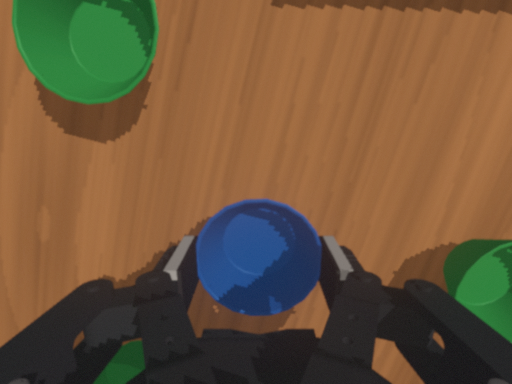

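View pics/s12.png

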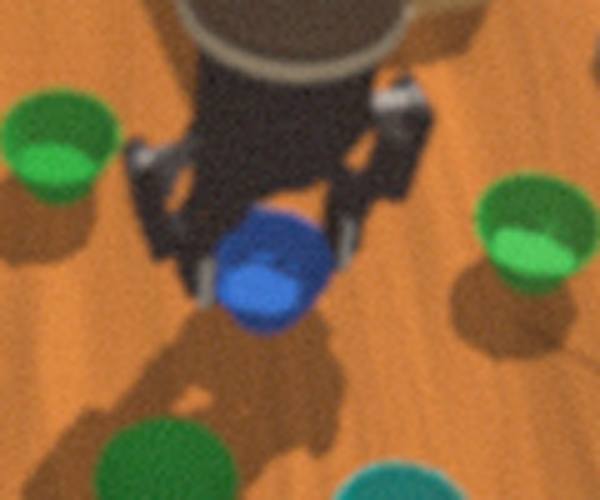

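The cup is gripped at 58.5 mm, and the 10 N upward comes from the closing pads pressing it onto the bench. I'll lift it and check.

Call:
step_arm(steps=[[[0,0,4,0],[0,0,10,0],[0,0,20,0],[0,0,35,0],[0,0,45,0]]])

```text
time_s: 14.7
ee_pos: [0.5504, -0.2546, 0.0661]
orientation: [-1.909, -2.473, 0.014]
ft_force: [-0.2, -0.1, -0.2]
width: 0.0586
```

Run:
```python
from cup import *
f=grab_frame("wrist"); save(f,"w13.png"); g=grab_frame("side"); save(g,"s13.png",(210,190,340,300),5)
pickle.dump(g,open("s13.pkl","wb"));pickle.dump(f,open("w13.pkl","wb"))
s=get_state(); print(s["ee_pos"],s["ft_force"],s["width"])
```

```text
[ 0.55104925 -0.25492709  0.06639533] [ 0.32368314 -1.17720753 -0.86797468] 0.05861970335960901
```

View pics/w13.png

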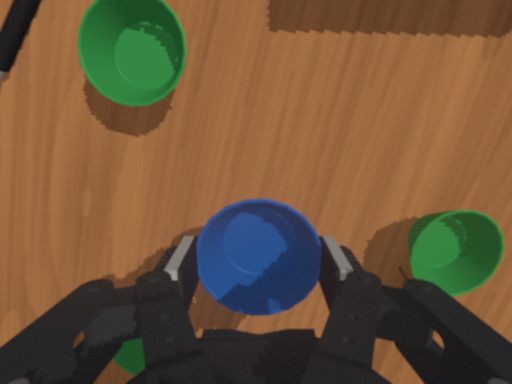

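View pics/s13.png

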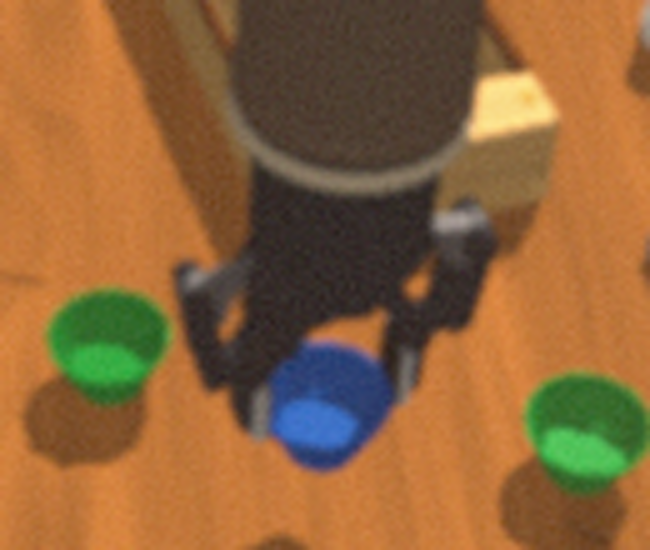

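The cup is lifted and upright. I'll work out the cup's axis relative to the TCP from this picture.

Run:
```python
from cup import *
f=pickle.load(open("w13.pkl","rb")); g=pickle.load(open("s13.pkl","rb"))
z0=.0664-.0193
tcp=np.array([.551,-.2549])
for F in (f,g):
    n=proj(F,[(.551,-.2549,z0+.03)])[0]; print(n)
    for o in cup(F,z0,n,90 if F is f else 30): print(o.round(4))
```

```text
[260.94115582 259.37810619]
[ 0.5493 -0.2539]
[ 0.5495 -0.2542]
[195.5 199.5 321.5 314.5]
[191.9422 196.7007 324.2286 316.8556]
[274.26426805 269.92181053]
[ 0.5525 -0.2538]
[ 0.5538 -0.2526]
[263.5 258.5 287.5 282.5]
[260.8979 257.6094 289.0088 284.0214]
```

Call:
step_arm(steps=[[[0,0,25,0],[0,0,50,0],[4,20,70,0],[9,48,75,0],[14,78,75,0]]])

```text
time_s: 15.3
ee_pos: [0.5656, -0.1767, 0.1425]
orientation: [-1.912, -2.475, 0.012]
ft_force: [1.1, 1.4, -1.7]
width: 0.0586
```

Call:
step_arm(steps=[[[6,35,0,0],[12,70,0,0],[18,105,0,0],[23,130,0,0],[23,130,0,0]]])

```text
time_s: 15.8
ee_pos: [0.5889, -0.0438, 0.1424]
orientation: [-1.909, -2.477, 0.012]
ft_force: [0.6, -1.0, -1.6]
width: 0.0581
```

Run:
```python
from cup import *
f=grab_frame("wrist"); save(f,"w14.png"); pickle.dump(f,open("w14.pkl","wb"))
s=get_state(); print(s["ee_pos"],s["ft_force"],s["width"])
z0=s["ee_pos"][2]-.0193
n=proj(f,[np.r_[s["ee_pos"][:2],z0+.03]])[0]
for o in cup(f,z0,n,90): print(o.round(4))
print(proj(f,[(.597,.008,.039)]))
```

```text
[ 0.58866626 -0.04525708  0.14240871] [ 0.30745793 -1.01801692 -0.24943131] 0.05878396893441472
[ 0.5877 -0.0432]
[ 0.5877 -0.0434]
[195.5 199.5 320.5 313.5]
[192.0814 196.811  324.045  316.5612]
[[287.48778934 139.08675752]]
```

View pics/w14.png

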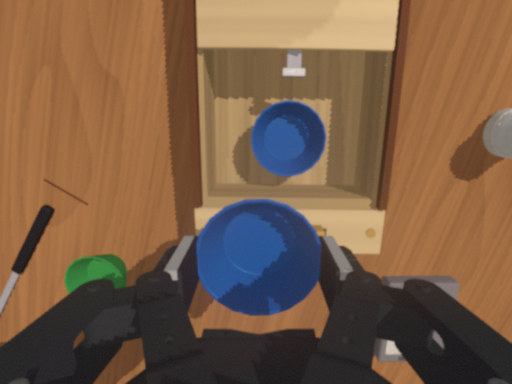

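Run:
```python
from cup import *
f=pickle.load(open("w14.pkl","rb"))
for o in cup(f,.005,(288,138),48): print(o.round(4))
```

```text
[0.5972 0.0079]
[0.5974 0.0079]
[251.5 100.5 324.5 175.5]
[249.4112  99.2449 326.0984 176.8111]
```

Call:
step_arm(steps=[[[4,22,0,0],[8,44,0,0],[9.3,52,0,0],[9.3,52,-15,0],[9.3,52,-30,0]]])

```text
time_s: 16.35
ee_pos: [0.5982, 0.006, 0.1123]
orientation: [-1.909, -2.478, 0.012]
ft_force: [-0.3, -0.4, -1.3]
width: 0.0585
```

Run:
```python
from cup import *
f=grab_frame("top"); save(f,"t15.png",(235,140,315,220),7)
g=grab_frame("side"); save(g,"s15.png",(200,120,350,260),4)
s=get_state(); print(s["ee_pos"],s["ft_force"],s["width"])
```

```text
[0.5965973  0.00583022 0.11074305] [ 0.11787022  0.59705424 -0.63792551] 0.059025560492278965
```

View pics/s15.png

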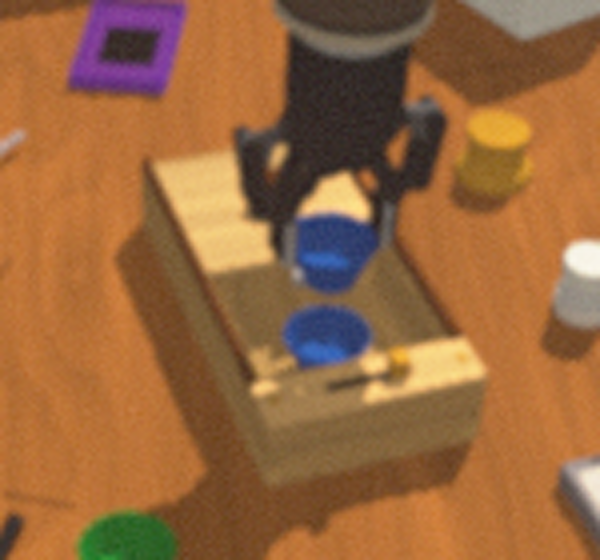

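The held cup hangs above the till's cup with the well clear all round. I'll lower it.

Call:
step_arm(steps=[[[1.4,1,-15,0],[1.4,1,-30,0],[1.4,1,-43,0],[1.4,1,-48,0],[1.4,1,-48,0]]])

```text
time_s: 16.95
ee_pos: [0.5974, 0.0068, 0.0617]
orientation: [-1.907, -2.474, 0.017]
ft_force: [0.2, 0.2, -0.7]
width: 0.0587
```

Call:
step_arm(steps=[[[0,0,-4,0],[0,0,-8,0],[0,0,-12,0]]])

```text
time_s: 17.25
ee_pos: [0.5976, 0.0069, 0.0497]
orientation: [-1.907, -2.474, 0.017]
ft_force: [0.0, 0.3, 0.8]
width: 0.0582
```

Call:
step_arm(steps=[[[0,0,-3,0],[0,0,-6,0]]])

```text
time_s: 17.45
ee_pos: [0.5977, 0.0069, 0.0435]
orientation: [-1.908, -2.474, 0.016]
ft_force: [0.2, 0.3, -1.0]
width: 0.0585
```

Call:
step_arm(steps=[[[0,0,-2,0],[0,0,-4,0]]])

```text
time_s: 17.65
ee_pos: [0.5977, 0.0069, 0.0394]
orientation: [-1.908, -2.474, 0.016]
ft_force: [0.5, -0.6, -1.1]
width: 0.0585
```

Call:
step_arm(steps=[[[0,0,-1,0],[0,0,-2,0]]])

```text
time_s: 17.85
ee_pos: [0.5977, 0.0069, 0.0373]
orientation: [-1.907, -2.474, 0.016]
ft_force: [0.3, -0.0, -1.4]
width: 0.0582
```

Run:
```python
from cup import *
f=grab_frame("wrist"); save(f,"w16.png")
g=grab_frame("side"); save(g,"s16.png",(220,140,340,250),5)
s=get_state(); print(s["ee_pos"],s["ft_force"],s["width"])
```

```text
[0.59769288 0.00686534 0.037297  ] [-0.20353718  0.09122132  0.34747903] 0.05883211261463312
```

View pics/w16.png

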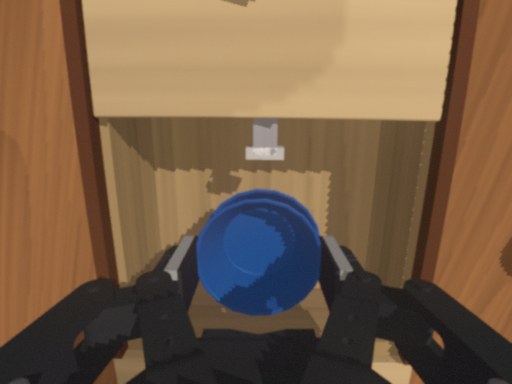

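View pics/s16.png

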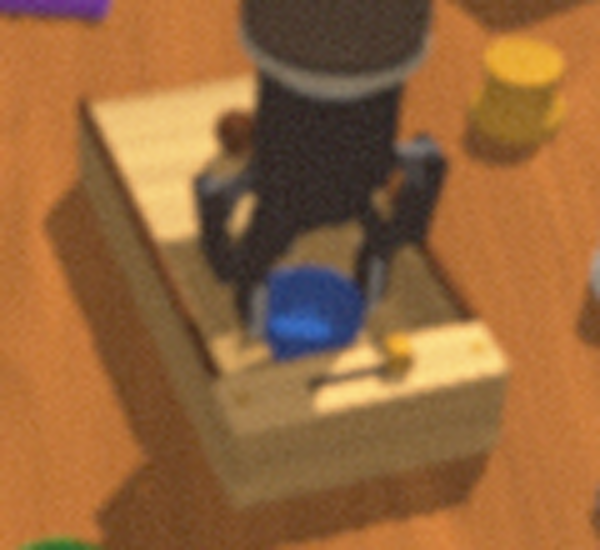

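The spare cup is almost seated, with the lower cup's rim just showing concentrically above it in the picture. I'll go down to contact.

Call:
step_arm(steps=[[[0,0,-0.6,0],[0,0,-1.2,0]]])

```text
time_s: 18.15
ee_pos: [0.5979, 0.0068, 0.0363]
orientation: [-1.908, -2.475, 0.016]
ft_force: [-3.1, -1.0, 11.2]
width: 0.0587
```

Call:
step_arm(steps=[[[0,0,-0.5,0],[0,0,-1,0]]])

```text
time_s: 18.35
ee_pos: [0.598, 0.0068, 0.0361]
orientation: [-1.908, -2.475, 0.016]
ft_force: [-6.1, 0.2, 21.6]
width: 0.0586
```

The cup seated at TCP z 0.0363, exactly as predicted. I'll relieve the pressure and open a little.

Call:
step_arm(steps=[[[0,0,0.8,0],[0,0,0.8,0]]])

```text
time_s: 18.55
ee_pos: [0.5981, 0.0067, 0.0372]
orientation: [-1.908, -2.475, 0.016]
ft_force: [-0.1, 0.2, -0.8]
width: 0.0586
```

Call:
step_arm(steps=[[[0,0,0,0],[0,0,0,0],[0,0,0,0]]], claw=76)

```text
time_s: 18.85
ee_pos: [0.5981, 0.0068, 0.0371]
orientation: [-1.908, -2.475, 0.016]
ft_force: [-0.6, -0.1, -0.7]
width: 0.0763
```

Run:
```python
from cup import *
f=grab_frame("wrist"); save(f,"w17.png")
s=get_state(); print(s["ee_pos"],s["ft_force"],s["width"])
```

```text
[0.59814184 0.0067833  0.0370901 ] [ 0.18773188 -0.33060199  0.23524869] 0.07600806830280087
```

View pics/w17.png

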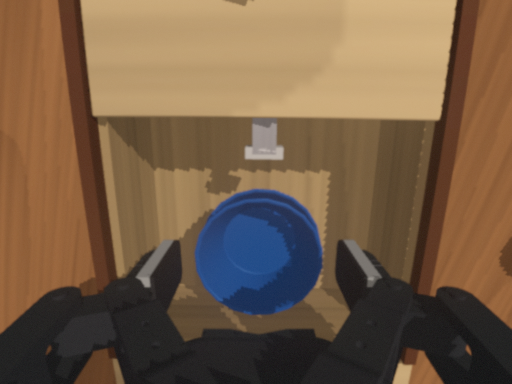

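Released cleanly: the pads stand clear of the rim on both sides. Now I'll go straight up, then back to look.

Call:
step_arm(steps=[[[0,0,6,0],[0,0,25,0],[0,0,60,0],[0,0,95,0],[2,-15,125,0]]])

```text
time_s: 19.4
ee_pos: [0.6, -0.0073, 0.1642]
orientation: [-1.907, -2.476, 0.015]
ft_force: [1.2, -0.4, -0.1]
width: 0.076
```

Call:
step_arm(steps=[[[0,-30,25,0],[0,-58,45,0],[0,-58,45,0],[0,-58,45,0]]])

```text
time_s: 19.8
ee_pos: [0.6, -0.0656, 0.2097]
orientation: [-1.909, -2.476, 0.014]
ft_force: [0.3, 0.0, -0.2]
width: 0.0758
```

Run:
```python
from cup import *
f=grab_frame("wrist"); save(f,"w18.png"); save(f,"w18z.png",(180,0,380,200),3.5); pickle.dump(f,open("w18.pkl","wb"))
s=get_state(); print(s["ee_pos"],s["ft_force"],s["width"])
n=proj(f,[(.597,.008,.05)])[0]
for o in cup(f,.017,n,45): print(o.round(4))
g=grab_frame("side"); save(g,"s18.png",(220,140,340,250),5); save(g,"s18f.png"); save(grab_frame("top"),"t18.png")
```

```text
[ 0.59964818 -0.0649565   0.20897763] [-0.76897416 -0.00297812  0.7134116 ] 0.07614043237139961
[0.5968 0.0065]
[0.5971 0.0063]
[247.5  78.5 308.5 142.5]
[245.7857  77.291  309.7662 143.3241]
```

View pics/w18z.png

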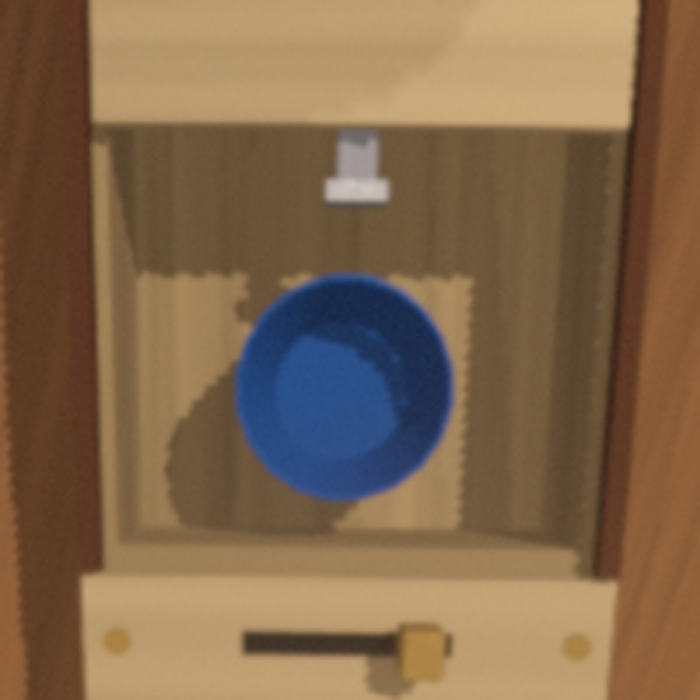

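View pics/s18.png

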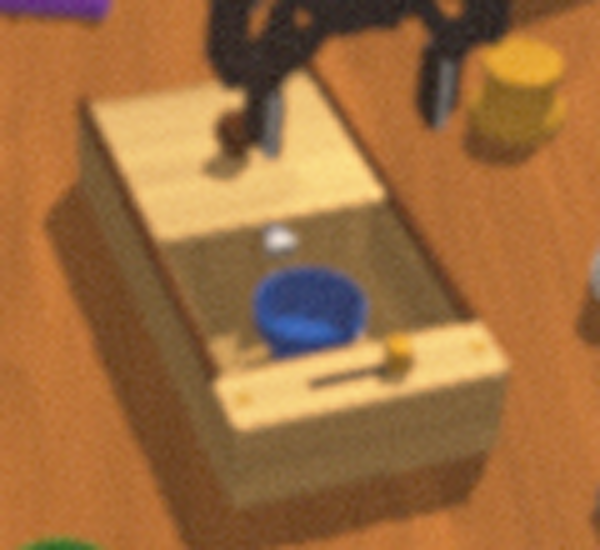

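View pics/t18.png

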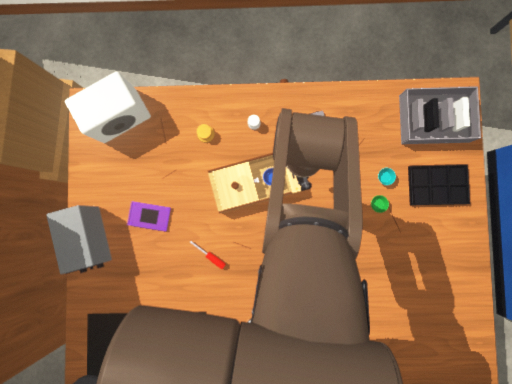

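Run:
```python
from cup import *
f=pickle.load(open("w18.pkl","rb")); p=np.load("till.npy")
W=unproj(f,[[180+364/3.5,125/3.5],[180+95/3.5,122/3.5]],.06); c,s=np.cos(p[2]),np.sin(p[2])
print(((W[:,:2]-p[:2])@np.array([[c,-s],[s,c]]))*1000)
for z in (.005,.017): 
    q=sil(f,.597,.0065,z); print(z,q.max(0)-q.min(0))
```

```text
[[  0.97377388   4.00099349]
 [-67.71484238   4.41310364]]
0.005 [61.513992 63.476418]
0.017 [63.97737 66.0257 ]
```

The lid edge is at till y of about 4 mm (5 is full open), and the rim's size and place match a nested, upright cup. I'll hand it in.

```bash
python3 -c "
from station import *
print(finish_job())"
```

```text
the job is handed in; nothing more can be done
None
```

The spare blue cup is nested upright in the till's cup and released. The lid is fully open, and I handed the job in after about 20 s of the 61 s. No verdict is reported back.

- **Lock:** I pushed the tab to the +x end of its slot, which freed the lid on the first try. The push peaked at about 9 N.
- **Lid:** I slid it by the knob at 2–3 N, up to 10 N at the hard stop. The last picture puts its edge at till y ≈ 4 mm (5 mm is fully open), so it is about 1 mm from its stop.
- **Cup:** I gripped it by the rim and lowered it until it seated, at exactly the height expected for a nested cup. The contact force was about 22 N before I eased off and opened the gripper.
- **Last checks:**
  - The rim lies about 1.5 mm from where the till's cup was measured before the cup went in, and its apparent size fits a cup 12 mm higher.
  - The gripper is clear of everything.
  - Bystanders: the ones visible in the last overhead picture look unmoved. The arm hid the spudger and most of the cartridge there, but I saw no contact with either.
- **Disagreements:** wrist and fixed cameras differed by up to 4 mm on the cup's position. One fast move ended about 5 mm off, and I corrected it before the grasp.

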